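Seal the paint-pan tub

ROBOT

A 6-joint arm with a two-finger parallel gripper is mounted at the origin on the work surface. World frame = base frame: x ahead of the robot, y to its left, z up, the work surface at z = 0. Lengths are in m, angles in rad, forces in N, time in s.
With the tool pointing down it reaches from about 0.3 to 0.875 m from the base axis. Payload 6.4 kg.
Tool frame: the origin (TCP) lies at the very end of the fingers, on their centre line; the grasp point (between the pads) lies 19 mm behind it; z points along the fingers, y is the line along which they close (so a half turn about z gives the same grasp; the last joint's range is limited). The gripper opens to 88 mm and grips with 3 to 60 N. Pads are 18 mm wide; open, the fingers measure 123 mm over their backs; the gripper's body (75 mm by 187 mm) begins 45 mm behind the grasp point.
Start: joints at [-1.383, 0.181, 1.607, -0, 1.354, -0.206], TCP at [0.221, -0.531, 0.239] pointing down, gripper open.
Joint ranges: [-2.99, 2.99], [-0.89, 2.07], [0.3, 2.58], [-1.14, 4.28], [0, 2.63], [-3.12, 3.12]. Speed limits (rad/s): [2.57, 2.57, 3.01, 3.14, 3.14, 3.14].

INTERFACE

Orientations are given as a unit quaternion [w, x, y, z].
In Python, from plant import arm gives the robot as it stands.
- The arm moves only by the tool move_arm, never from a script. Its argument "steps" is a list of rows, each an object of numbers: "tx", "ty", "tz": the shift along the tool's x, y, z in mm; "ax", "ay", "az": the turn, a rotation vector about the tool's x, y, z in degrees. A call has 1 to 20 rows; each row shifts and turns the commanded pose from where the row before left it, along the tool's axes as they then stand; what a row does not reach is not made up. A row lasts 1/10 s, in which the tool goes at most 50 mm and 8.59 degrees, less where a joint would pass 70% of its speed; a pose out of reach is approached as far as the arm can. A call with a gripper value outside its range is refused whole. "fingers" is the finger opening in mm, from 0 to 88.1, set as the call begins (left out, the last holds). The fingers move at their own pace and stop on an object; the grip force is fixed at half the most. Time passes only in rows, so rows that do not move let the fingers close. It gives the time, the measured TCP pose, the force, the opening and the grip force at its end, in the units of the state.
- arm.get_state(): the state, without advancing time (a new reading comes with each control period).
- arm.grab_frame(name): name is "scene" or "top" or "wrist"; returns (picture, depth): 420x560x3 uint8, blue, green, red; 420x560 float32, m along the optical axis (not along the pixel's ray), 0 where there is no reading.
- arm.calibration(name): a dict with "intrinsics" (3x3 intrinsics, pixels), "k1" (the pictures are not rectified: a ray, as slopes to the right and down, at radius r is drawn at 1 + k1 r^2 times it, then the intrinsics apply), "cam_to_world" (4x4, takes a point from camera to world coordinates); the wrist camera has in their place "mount" (4x4, takes a point from camera to tool coordinates, whose origin is the TCP and whose axes are the flange's). Camera axes: x right, y down, z forward; pixel columns grow to the right and rows downward; lengths in m; the calibration is good to about 2 mm. A picture is of the moment at which its call begins: read the wrist's pose just before it. calibration takes no time and is no camera call.
- arm.hand_in(): hands the job in; it is judged then, once.
The state is a dict: "time": time; "q": joint angles; "joint_vel": joint speeds; "joint_torque": joint torques, N m; "eef_pos": TCP position; "orientation": TCP orientation; "wrist_force": force on the tool from outside, world axes, zero at the start; "moment": the same for the moment, N m; "opening": opening from 0.0 (shut) to 1.0 (fully open); "grasp_force": force on a finger pad.
Only numpy, scipy, OpenCV 4.12 (cv2) and the standard library are available. Lean on these libraries where they do the work, as an engineer would, in place of code of your own. Each camera call takes 0.05 s, during which the arm holds its last target. There are 200 camera calls.

TASK

Pack the L-shaped paint-pan tray into the blue tub so that it lies flat on the tub's floor around the wooden block, then lay the yellow lid on the tub and let go of it. Press the lid down at its edge, one corner after another rather than all at once, until the rubber seal is fully home and the lid is down all round. Leave the jar, the can and the red tin where they stand.

Things in the scene. Friction and masses are not known exactly. Their poses are not given: they have to be found in the camera images.
- tub: Blue open tub, fixed to the table: outside 190 (its x) x 150 (its y) x 60 mm tall, walls 8 mm, floor 5 mm thick. Origin: centre of its underside, z up. With the wooden block in one inner corner, its floor is an L-shaped space.
- tub_block (a point): Top centre of the fixed wooden block in the tub's inner +x, +y corner: 80 x 60 mm (tub x 7 to 87, y 7 to 67 mm), 14 mm high above the tub's floor.
- tub_seal (a point): Centre of the tub's mouth, level with the rim (60 mm above the tub's origin). All round the rim runs a black rubber seal; at each of the four corners it stands 8 mm proud of the rim, for 30 mm along both walls. Each raised corner sinks stiffly (at about 10 N), stays where it is pushed and stops level with the rim.
- tray: Loose L-shaped aluminium paint-pan tray, about 0.22 kg: bounds 166 (x) x 126 (y) x 14 mm thick, its +x, +y corner cut away (x and y above 3 mm). Origin: underside, centre of the bounds. Its only place: origin above the tub's origin, axes parallel and same way round, underside on the tub's floor 5 mm above the tub's origin; about 4 mm play each side.
- tray_grip (a point): Top centre of the tray's red upright grip rib: tray x = -25, y = 0 mm, 51 mm above the tray's underside. The rib is 54 mm long (tray x), 16 mm thick (tray y) and 37 mm tall. In the tub its top is 4 mm below the rim; fingers have about 59 mm to each side wall (tray y).
- lid: Loose yellow lid, about 0.25 kg, right side up. Plate 208 (x) x 168 (y) x 6 mm; skirt 22 mm deep below it, inside 200 x 160 mm (5 mm play each side on the tub). Origin: centre, at the skirt's lower edge; plate top at 28 mm. Fits either way round (half a turn). Laid on the raised seal its origin is 46 mm above the tub's origin; fully home 38 mm. It rocks while only some corners are home.
- lid_grip (a point): Top centre of the lid's black grip bar, 58 mm above the lid's origin. The bar is 80 mm long (lid x), 20 mm thick (lid y), 30 mm tall above the plate.
- lid_corner0 (a point): Centre of a round black 24 mm mark on top of the lid's plate at the lid's (85, 65) mm corner, directly beside the seal: the place to press. With the lid laid on the unpressed seal it is 74 mm above the tub's origin, fully home 66 mm.
- lid_corner1 (a point): Centre of a round black 24 mm mark on top of the lid's plate at the lid's (-85, 65) mm corner, directly beside the seal: the place to press. With the lid laid on the unpressed seal it is 74 mm above the tub's origin, fully home 66 mm.
- lid_corner2 (a point): Centre of a round black 24 mm mark on top of the lid's plate at the lid's (-85, -65) mm corner, directly beside the seal: the place to press. With the lid laid on the unpressed seal it is 74 mm above the tub's origin, fully home 66 mm.
- lid_corner3 (a point): Centre of a round black 24 mm mark on top of the lid's plate at the lid's (85, -65) mm corner, directly beside the seal: the place to press. With the lid laid on the unpressed seal it is 74 mm above the tub's origin, fully home 66 mm.
- jar: Bystander: amber glass jar, 64 mm across, 85 mm tall, beyond the tub. Origin under its centre.
- can: Bystander: paint can with a green band, 74 mm across, 100 mm tall. Origin under its centre.
- tin: Bystander: red tin 50 x 130 x 70 mm tall. Origin under its centre.
Not all that is in view belongs to the job. What is meant by the tray is not green, and is the larger of those in its own colour.

How it is judged:
On the way, in this order (a step that is already met when the one before it is completed fails the run):
1. the tray lies flat on the tub's floor, released (z of tray in the frame of tub below 0.0075 m and horizontal distance between tray and tub below 0.008 m and angle between the x axis of tray and the x axis of tub, either way round below 0.07 rad and contact force between the fingers and tray below 0.1 N and linear speed of tray below 0.02 m/s), for 0.2 s.
2. the lid lies on the tub over the tray, released (z of tray in the frame of tub below 0.0075 m and horizontal distance between tray and tub below 0.008 m and angle between the x axis of tray and the x axis of tub, either way round below 0.07 rad and horizontal distance between lid and tub below 0.012 m and z of each of lid_corner0, lid_corner1, lid_corner2, lid_corner3 in the frame of tub below 0.085 m and contact force between the fingers and lid below 0.1 N and linear speed of lid below 0.02 m/s), for 0.2 s.
3. the lid is being worked down point by point: at least one corner mark is home while another still stands 4 mm or more above home (z of tray in the frame of tub below 0.0075 m and horizontal distance between tray and tub below 0.008 m and angle between the x axis of tray and the x axis of tub, either way round below 0.07 rad and horizontal distance between lid and tub below 0.012 m and z of any of lid_corner0, lid_corner1, lid_corner2, lid_corner3 in the frame of tub below 0.068 m and z of any of lid_corner0, lid_corner1, lid_corner2, lid_corner3 in the frame of tub above 0.07 m), for 0.1 s.
At the end, for the whole second after the job is handed in: The tray is flat on the tub's floor (underside within 2.5 mm of the floor, within 8 mm and 4 degrees of its place), and the lid is centred on the tub within 12 mm with all four corner marks within 2 mm of fully home, at rest (z of tray in the frame of tub below 0.0075 m and horizontal distance between tray and tub below 0.008 m and angle between the x axis of tray and the x axis of tub, either way round below 0.07 rad and horizontal distance between lid and tub below 0.012 m and z of each of lid_corner0, lid_corner1, lid_corner2, lid_corner3 in the frame of tub below 0.068 m and linear speed of lid below 0.01 m/s); the robot touches nothing.
It fails at once if the jar is moved more than 30 mm or tipped (distance of jar from where it was at the start of the episode above 0.03 m or angle between jar's own z axis and vertical above 0.5 rad).
It fails at once if the can is moved more than 30 mm or tipped (distance of can from where it was at the start of the episode above 0.03 m or angle between can's own z axis and vertical above 0.5 rad).
It fails at once if the tin is moved more than 30 mm or tipped (distance of tin from where it was at the start of the episode above 0.03 m or angle between tin's own z axis and vertical above 0.5 rad).
It also fails if it takes over 72 s, if anything falls off the work surface, if the arm or the gripper's body presses on something with over 40 N, if the wrist force passes 120 N, or if a joint passes its speed limit or range.

## Working session

There is one attempt and no reset: what is moved stays moved. The work goes in short steps, Python scripts to look and compute and a tool call to move; the robot and the scene stay as the last step left them, time stands still between calls to the robot, and variables do not carry over. Pictures are saved under pics/ and viewed, at most 10 in all, crops included, and the job is handed in when it is done.

Besides the shell and the picture viewer there is one more tool, called after "Call:" as name(argument=value, ...), one argument or row to a line, values as JSON. move_arm: Moves the arm, as the interface text tells. Its arguments: {"type":"object","properties":{"steps":{"type":"array","items":{"type":"object","properties":{"tx":{"type":"number"},"ty":{"type":"number"},"tz":{"type":"number"},"ax":{"type":"number"},"ay":{"type":"number"},"az":{"type":"number"}}}},"fingers":{"type":"number"}},"required":["steps"]}

```bash
mkdir -p pics; cat > h.py <<'E'
import numpy as np, cv2
from plant import arm
from scipy.spatial.transform import Rotation as R
def cam(name):
    c=arm.calibration(name); K=np.array(c["intrinsics"]); k1=c["k1"]
    if "cam_to_world" in c: T=np.array(c["cam_to_world"])
    else:
        s=arm.get_state(); q=s["orientation"]; T=np.eye(4); T[:3,:3]=R.from_quat([q[1],q[2],q[3],q[0]]).as_matrix(); T[:3,3]=s["eef_pos"]; T=T@np.array(c["mount"])
    return K,k1,T
def rays(cm,uv):
    K,k1,T=cm; uv=np.atleast_2d(np.float64(uv))
    s=cv2.undistortPoints(uv.reshape(-1,1,2),K,np.array([k1,0,0,0.])).reshape(-1,2)
    return np.c_[s,np.ones(len(s))]
def onplane(cm,uv,z):
    d=rays(cm,uv)@cm[2][:3,:3].T; o=cm[2][:3,3]
    return o+d*((z-o[2])/d[:,2])[:,None]
def cloud(cm,depth):
    h,w=depth.shape; v,u=np.mgrid[:h,:w]; r=rays(cm,np.c_[u.ravel(),v.ravel()])
    P=(r*depth.reshape(-1,1))@cm[2][:3,:3].T+cm[2][:3,3]; P[depth.ravel()==0]=np.nan
    return P.reshape(h,w,3)
def grab(name):
    cm=cam(name); p,d=arm.grab_frame(name); return cm,p,d
E
python3 - <<'E'
from h import *
out=[]
for n in ("top","scene"):
    cm,p,d=grab(n); cv2.imwrite(f"pics/{n}0.png",p); np.savez(f"{n}0.npz",p=p,d=d); print(n,cm)
print(arm.get_state())
E
```

```text
top (array([[528.75655436,   0.        , 282.07529158],
       [  0.        , 528.75655436, 201.52891838],
       [  0.        ,   0.        ,   1.        ]]), -0.20478987162478574, array([[-0.0062499 , -0.99686835,  0.07883167,  0.43718028],
       [-0.99997073,  0.00657828,  0.00390659, -0.01389659],
       [-0.00441294, -0.07880495, -0.99688029,  1.29217924],
       [ 0.        ,  0.        ,  0.        ,  1.        ]]))
scene (array([[521.85997819,   0.        , 283.54441661],
       [  0.        , 521.85997819, 205.65110654],
       [  0.        ,   0.        ,   1.        ]]), -0.17522438854147726, array([[-0.86218052,  0.42529495, -0.27526161,  0.91279125],
       [ 0.50634257,  0.70607791, -0.49504664,  0.68866802],
       [-0.01618469, -0.56619624, -0.82411156,  1.23374475],
       [ 0.        ,  0.        ,  0.        ,  1.        ]]))
{'time': 0.1, 'q': array([-1.38329229e+00,  1.81460805e-01,  1.60786379e+00, -7.76143129e-06,
        1.35383545e+00, -2.06291910e-01]), 'joint_vel': array([ 0.00016734, -0.00260258, -0.00186778, -0.00019544,  0.00011384,
       -0.00124424]), 'joint_torque': array([ 1.01507969e-03, -4.34815300e+01, -3.42696762e+01,  7.05573801e-02,
        3.40097852e-02, -3.88620310e-05]), 'eef_pos': array([ 0.22055355, -0.53050601,  0.23792496]), 'orientation': array([-7.83698667e-04,  9.80677674e-01,  1.95628949e-01,  3.57298439e-06]), 'wrist_force': array([-0.54266017,  0.4455052 ,  0.09197884]), 'moment': array([ 0.01475546,  0.01327822, -0.02215563]), 'grasp_force': 0.0, 'opening': 1.0003685330099978}
```

View pics/top0.png

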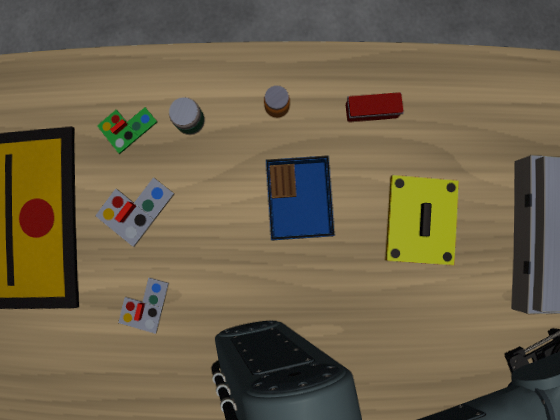

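View pics/scene0.png

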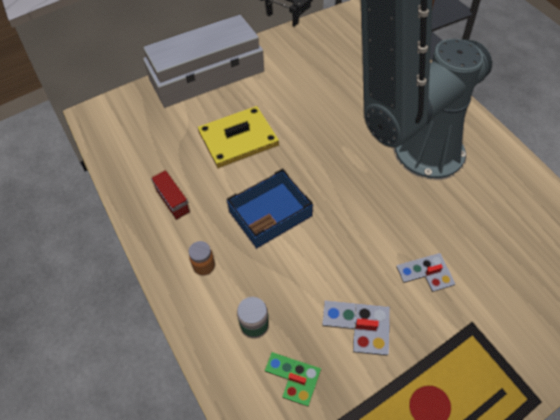

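Top view candidates for the tray are green (126,129), large grey (135,212) and small grey (145,306). I choose the large grey one at (135,212), which isn't green and is the larger of the two greys. The tub is at (300,198) with its block at upper left (+x,+y), and the lid is at (423,220).

```bash
cat > m.py <<'E'
from h import *
TR=np.array([(-83,-63),(83,-63),(83,3),(3,3),(3,63),(-83,63)])/1000.
def kabsch(M,P):
    M=M[:,:2];P=P[:,:2];a=M-M.mean(0);b=P-P.mean(0)
    th=np.arctan2((a[:,0]*b[:,1]-a[:,1]*b[:,0]).sum(),(a*b).sum())
    r=np.array([[np.cos(th),-np.sin(th)],[np.sin(th),np.cos(th)]]); t=P.mean(0)-r@M.mean(0)
    return th,t,np.sqrt((((M@r.T+t)-P)**2).sum(1))
def blob(mask,at=None):
    cs,_=cv2.findContours(mask,cv2.RETR_EXTERNAL,cv2.CHAIN_APPROX_NONE)
    if at is not None: cs=[c for c in cs if cv2.pointPolygonTest(c,at,False)>=0]
    return max(cs,key=cv2.contourArea)
def fitL(cm,c,z):
    for e in np.arange(2,15,.5):
        a=cv2.approxPolyDP(c,e,True).reshape(-1,2)
        if len(a)==6: break
    P=onplane(cm,a,z)[:,:2]
    best=min((kabsch(TR,np.roll(Q,k,0)) for Q in (P,P[::-1]) for k in range(6)),key=lambda f:f[2].max())
    return a,best
def rect(cm,c,z):
    P=onplane(cm,c.reshape(-1,2),z)[:,:2]
    r=cv2.minAreaRect(np.float32(P)*1000); return r
E
python3 - <<'E'
from m import *
f=np.load("top0.npz");p,d=f["p"],f["d"]; cm=cam("top"); hsv=cv2.cvtColor(p,cv2.COLOR_BGR2HSV)
C=cloud(cm,d)
print("table z",np.nanmedian(C[230:260,180:240,2]))
# tray: not wood-coloured
wood=((hsv[...,0]>8)&(hsv[...,0]<25)&(hsv[...,1]>60)).astype(np.uint8)
m=np.zeros_like(wood); m[165:260,85:185]=1-wood[165:260,85:185]
m=cv2.morphologyEx(m,cv2.MORPH_CLOSE,np.ones((3,3)));c=blob(m); a,b=fitL(cm,c,.014); print("tray",a.tolist(),np.degrees(b[0]),b[1],b[2])
red=cv2.inRange(hsv,(0,150,80),(8,255,255))
r=np.zeros_like(red); r[200:224,110:140]=red[200:224,110:140]; cr=blob(r); print("rib top?",np.nanpercentile(C[r>0][:,2],[10,50,90]),rect(cm,cr,.051))
y=cv2.inRange(hsv,(22,120,80),(35,255,255)); y[:,:350]=0; cy=blob(y); print("lid",rect(cm,cy,.028), "plate z",np.nanmedian(C[y>0][:,2]))
k=(hsv[...,2]<70).astype(np.uint8)*255; k[:,:385]=0;k[:,462:]=0
for q in cv2.findContours(k[170:270],cv2.RETR_EXTERNAL,cv2.CHAIN_APPROX_NONE)[0]:
    if cv2.contourArea(q)>30:
        q=q+[[0,170]]; u=q.reshape(-1,2).mean(0); print(" mark",u,onplane(cm,u,.028)[0],cv2.contourArea(q))
hb=(C[...,2]>.035).astype(np.uint8); hb[:150]=0;hb[250:]=0;hb[:,:255]=0;hb[:,345:]=0
cb=blob(cv2.morphologyEx(hb,cv2.MORPH_CLOSE,np.ones((5,5)))); print("tub rim",rect(cm,cb,.06),np.nanpercentile(C[hb>0][:,2],[20,50,90]))
bl=cv2.inRange(hsv,(100,60,20),(130,255,255)); bl[:150]=0;bl[250:]=0;bl[:,:255]=0;bl[:,345:]=0; print("tub colour",rect(cm,blob(cv2.morphologyEx(bl,cv2.MORPH_CLOSE,np.ones((9,9)))),.06))
v=p[155:265,80:340].copy(); v=p.copy(); cv2.drawContours(v,[c,cy,cb],-1,(0,255,255),1); 
v=cv2.resize(v[140:280,80:240],None,fx=3.5,fy=3.5,interpolation=cv2.INTER_CUBIC); w=p.copy(); cv2.drawContours(w,[cb],-1,(0,255,255),1); w=cv2.resize(w[150:248,260:340],None,fx=5,fy=5)[:490]; v=v[:490]
cv2.imwrite("pics/crop1.png",cv2.resize(np.hstack([v,w]),(800,408)))
E
```

```text
table z -0.00018137973372023275
tray [[153, 177], [134, 202], [114, 189], [95, 215], [132, 246], [173, 194]] -38.05099515043747 [0.53362006 0.35840241] [0.00175865 0.00179192 0.00035958 0.00279021 0.00376124 0.00182345]
rib top? [0.01332533 0.04913635 0.05340969] ((514.2621459960938, 372.0771789550781), (15.431770324707031, 52.12982940673828), 52.48678207397461)
lid ((490.55999755859375, -350.5246276855469), (169.63970947265625, 209.8145751953125), 85.3028335571289) plate z 0.027771747146553283
 mark [446.90909091 256.40909091] [ 0.4006576  -0.40887196  0.028     ] 48.0
 mark [395.         252.95833333] [ 0.41126884 -0.27978503  0.028     ] 49.0
 mark [425.0617284  219.20987654] [ 0.49181288 -0.35571217  0.028     ] 292.5
 mark [450.5        187.04545455] [ 0.57007306 -0.42245379  0.028     ] 47.0
 mark [399.125 183.   ] [ 0.58040529 -0.29344059  0.028     ] 49.0
tub rim ((544.7473754882812, -50.010833740234375), (190.6018829345703, 147.7900390625), 3.4935789108276367) [0.0573036  0.06061361 0.06755647]
tub colour ((544.3638305664062, -50.084434509277344), (189.338134765625, 147.07518005371094), 3.5685627460479736)
```

View pics/crop1.png

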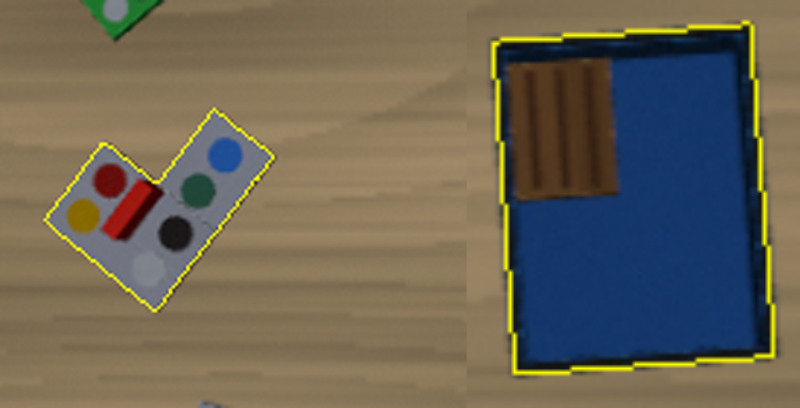

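The crop shows the large grey L at crop (160,210) with its red rib at (132,210). The tub is on the right with its block at upper left. Sizes agree: the tub rim measures 190x148, the rib 52x15, and the tray corners fit within 4 mm. I'll move above the tray first.

Call:
move_arm(
  steps=[
    {"tx":30.8,"ty":-36},
    {"tx":30.8,"ty":-36},
    {"tx":30.8,"ty":-36},
    {"tx":30.8,"ty":-36},
    {"tx":30.8,"ty":-36},
    {"tx":30.8,"ty":-36},
    {"tx":30.8,"ty":-36},
    {"tx":30.8,"ty":-36},
    {"tx":30.8,"ty":-36},
    {"tx":30.8,"ty":-36},
    {"tx":30.8,"ty":-36},
    {"tx":30.8,"ty":-36},
    {"tx":30.8,"ty":-36},
    {"tx":30.8,"ty":-36},
    {"tx":30.8,"ty":-36},
    {"tx":30.8,"ty":-36},
    {"tx":30.8,"ty":-36},
    {"tx":30.8,"ty":-36},
    {"tx":30.8,"ty":-36},
    {"tx":30.8,"ty":-36},
  ],
)

```text
$.steps[0]: bad value
```

Call:
move_arm(
  steps=[
    {"az":-8.5},
    {"az":-8.5},
    {"az":-8.5},
    {"az":-8.5},
    {"az":-8.5},
    {"az":-8.5},
    {"az":-8.5},
    {"az":-8.5},
    {"az":-8.5},
    {"az":-8.5},
    {"az":-8.5},
    {"az":-8.5},
    {"az":-8.5},
    {"az":-8.5},
    {},
  ],
)

```text
$.steps[0]: bad value
```

```bash
cat >> m.py <<'E'
def yaw(s):
    q=s["orientation"]; M=R.from_quat([q[1],q[2],q[3],q[0]]).as_matrix(); return M
def to(target,ang):
    """tool-axis shift (mm) to world target, and az/tilt (deg) for tool x at world angle ang, tool down"""
    s=arm.get_state(); M=yaw(s); c,n=np.cos(np.radians(ang)),np.sin(np.radians(ang))
    W=np.array([[c,n,0],[n,-c,0],[0,0,-1]]).T
    print("t",s["time"],"pos",s["eef_pos"].round(4),"F",s["wrist_force"].round(1),"shift mm",(M.T@(np.array(target)-s["eef_pos"])*1000).round(1),"turn",np.degrees(R.from_matrix(M.T@W).as_rotvec()).round(2))
E
python3 - <<'E'
from m import *
to([.514,.373,.25],142)
cm,p,d=grab("wrist"); cv2.imwrite("pics/w1.png",p); np.savez("w1.npz",p=p,d=d)
C=cloud(cm,d); hsv=cv2.cvtColor(p,cv2.COLOR_BGR2HSV)
red=cv2.inRange(hsv,(0,150,60),(8,255,255)); r=((red>0)&(C[...,2]>.04)).astype(np.uint8)
c=blob(r); print(rect(cm,c,.051),C[r>0].mean(0))
E
```

```text
t 0.1 pos [ 0.2206 -0.5305  0.2379] F [-0.5  0.4  0.1] shift mm [ 617.7 -721.8  -10.8] turn [-3.0000e-02 -1.0000e-01 -1.1944e+02]Traceback (most recent call last):
  File "<stdin>", line 6, in <module>
  File "m.py", line 11, in blob
    return max(cs,key=cv2.contourArea)
ValueError: max() iterable argument is empty
```

View pics/w1.png

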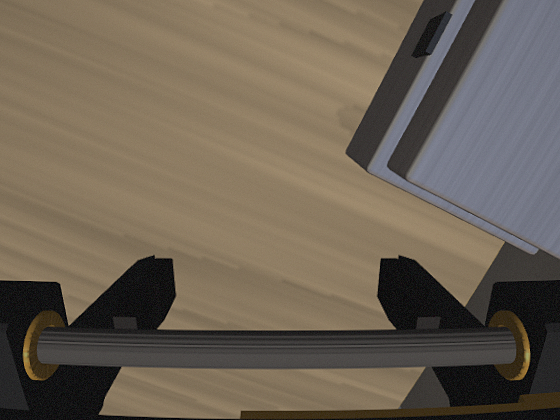

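The moves were refused, so this view is from the start pose and only shows the toolbox at right (470,100). I'll write rows with all six numbers.

Call:
move_arm(
  steps=[
    {"tx":30.8,"ty":-36,"tz":0,"ax":0,"ay":0,"az":0},
    {"tx":30.8,"ty":-36,"tz":0,"ax":0,"ay":0,"az":0},
    {"tx":30.8,"ty":-36,"tz":0,"ax":0,"ay":0,"az":0},
    {"tx":30.8,"ty":-36,"tz":0,"ax":0,"ay":0,"az":0},
    {"tx":30.8,"ty":-36,"tz":0,"ax":0,"ay":0,"az":0},
    {"tx":30.8,"ty":-36,"tz":0,"ax":0,"ay":0,"az":0},
    {"tx":30.8,"ty":-36,"tz":0,"ax":0,"ay":0,"az":0},
    {"tx":30.8,"ty":-36,"tz":0,"ax":0,"ay":0,"az":0},
    {"tx":30.8,"ty":-36,"tz":0,"ax":0,"ay":0,"az":0},
    {"tx":30.8,"ty":-36,"tz":0,"ax":0,"ay":0,"az":0},
    {"tx":30.8,"ty":-36,"tz":0,"ax":0,"ay":0,"az":0},
    {"tx":30.8,"ty":-36,"tz":0,"ax":0,"ay":0,"az":0},
    {"tx":30.8,"ty":-36,"tz":0,"ax":0,"ay":0,"az":0},
    {"tx":30.8,"ty":-36,"tz":0,"ax":0,"ay":0,"az":0},
    {"tx":30.8,"ty":-36,"tz":0,"ax":0,"ay":0,"az":0},
    {"tx":30.8,"ty":-36,"tz":0,"ax":0,"ay":0,"az":0},
    {"tx":30.8,"ty":-36,"tz":0,"ax":0,"ay":0,"az":0},
    {"tx":30.8,"ty":-36,"tz":0,"ax":0,"ay":0,"az":0},
    {"tx":30.8,"ty":-36,"tz":0,"ax":0,"ay":0,"az":0},
    {"tx":30.8,"ty":-36,"tz":0,"ax":0,"ay":0,"az":0},
  ],
)

```text
time: 2.15
eef_pos: [0.5133, 0.3723, 0.2382]
orientation: [0.0, 0.981, 0.196, -0.0]
wrist_force: [0.4, -1.2, 1.2]
opening: 0.997
grasp_force: 0.0
```

Call:
move_arm(
  steps=[
    {"tx":0,"ty":0,"tz":0,"ax":0,"ay":0,"az":-8.5},
    {"tx":0,"ty":0,"tz":0,"ax":0,"ay":0,"az":-8.5},
    {"tx":0,"ty":0,"tz":0,"ax":0,"ay":0,"az":-8.5},
    {"tx":0,"ty":0,"tz":0,"ax":0,"ay":0,"az":-8.5},
    {"tx":0,"ty":0,"tz":0,"ax":0,"ay":0,"az":-8.5},
    {"tx":0,"ty":0,"tz":0,"ax":0,"ay":0,"az":-8.5},
    {"tx":0,"ty":0,"tz":0,"ax":0,"ay":0,"az":-8.5},
    {"tx":0,"ty":0,"tz":0,"ax":0,"ay":0,"az":-8.5},
    {"tx":0,"ty":0,"tz":0,"ax":0,"ay":0,"az":-8.5},
    {"tx":0,"ty":0,"tz":0,"ax":0,"ay":0,"az":-8.5},
    {"tx":0,"ty":0,"tz":0,"ax":0,"ay":0,"az":-8.5},
    {"tx":0,"ty":0,"tz":0,"ax":0,"ay":0,"az":-8.5},
    {"tx":0,"ty":0,"tz":0,"ax":0,"ay":0,"az":-8.5},
    {"tx":0,"ty":0,"tz":0,"ax":0,"ay":0,"az":-8.5},
    {"tx":0,"ty":0,"tz":0,"ax":0,"ay":0,"az":0},
  ],
)

```text
time: 3.65
eef_pos: [0.513, 0.3701, 0.2382]
orientation: [-0.0, 0.329, 0.944, -0.0]
wrist_force: [-0.3, -0.8, -0.2]
opening: 1.001
grasp_force: 0.0
```

```bash
python3 - <<'E'
from m import *
to([.514,.373,.25],142)
cm,p,d=grab("wrist"); cv2.imwrite("pics/w2.png",p); np.savez("w2.npz",p=p,d=d)
C=cloud(cm,d); hsv=cv2.cvtColor(p,cv2.COLOR_BGR2HSV)
red=cv2.inRange(hsv,(0,150,60),(8,255,255)); r=((red>0)&(C[...,2]>.044)).astype(np.uint8)
c=blob(r); print(rect(cm,c,.051),C[r>0].mean(0))
E
```

```text
t 3.65 pos [0.513  0.3701 0.2382] F [-0.3 -0.8 -0.2] shift mm [  1.    2.9 -11.8] turn [-0.05 -0.02 -0.36]
((514.6033935546875, 372.9793701171875), (14.645694732666016, 52.683265686035156), 52.12514114379883) [0.51429937 0.37337815 0.05084775]
```

View pics/w2.png

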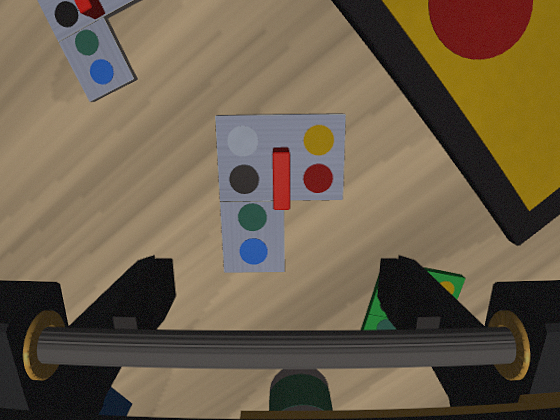

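The wrist picture shows the L tray upright at (280,190), the rib at (281,180), the green decoy at lower right and the can at (300,395). The rib measures (514.5, 373.0) with a height of 51 mm, so I'll descend and grip.

Call:
move_arm(
  fingers=88,
  steps=[
    {"tx":0.6,"ty":3.2,"tz":30,"ax":0,"ay":0,"az":-0.3},
    {"tx":0,"ty":0,"tz":45,"ax":0,"ay":0,"az":0},
    {"tx":0,"ty":0,"tz":45,"ax":0,"ay":0,"az":0},
    {"tx":0,"ty":0,"tz":40,"ax":0,"ay":0,"az":0},
    {"tx":0,"ty":0,"tz":30,"ax":0,"ay":0,"az":0},
    {"tx":0,"ty":0,"tz":18,"ax":0,"ay":0,"az":0},
    {"tx":0,"ty":0,"tz":10,"ax":0,"ay":0,"az":0},
    {"tx":0,"ty":0,"tz":0,"ax":0,"ay":0,"az":0},
    {"tx":0,"ty":0,"tz":0,"ax":0,"ay":0,"az":0},
  ],
)

```text
time: 4.6
eef_pos: [0.5158, 0.3737, 0.0222]
orientation: [0.001, 0.327, 0.945, 0.001]
wrist_force: [0.4, -1.0, -0.2]
opening: 1.003
grasp_force: 0.0
```

Call:
move_arm(
  fingers=5,
  steps=[
    {"tx":0,"ty":0,"tz":0,"ax":0,"ay":0,"az":0},
    {"tx":0,"ty":0,"tz":0,"ax":0,"ay":0,"az":0},
    {"tx":0,"ty":0,"tz":0,"ax":0,"ay":0,"az":0},
    {"tx":0,"ty":0,"tz":0,"ax":0,"ay":0,"az":0},
    {"tx":0,"ty":0,"tz":0,"ax":0,"ay":0,"az":0},
    {"tx":0,"ty":0,"tz":0,"ax":0,"ay":0,"az":0},
    {"tx":0,"ty":0,"tz":0,"ax":0,"ay":0,"az":0},
    {"tx":0,"ty":0,"tz":0,"ax":0,"ay":0,"az":0},
    {"tx":0,"ty":0,"tz":0,"ax":0,"ay":0,"az":0},
    {"tx":0,"ty":0,"tz":0,"ax":0,"ay":0,"az":0},
  ],
)

```text
time: 5.6
eef_pos: [0.5148, 0.3732, 0.0207]
orientation: [0.0, 0.327, 0.945, 0.0]
wrist_force: [-0.3, 0.1, -0.6]
opening: 0.181
grasp_force: 30.0
```

Call:
move_arm(
  steps=[
    {"tx":0,"ty":0,"tz":-20,"ax":0,"ay":0,"az":0},
    {"tx":0,"ty":0,"tz":-45,"ax":0,"ay":0,"az":0},
    {"tx":0,"ty":0,"tz":-45,"ax":0,"ay":0,"az":0},
    {"tx":0,"ty":0,"tz":-45,"ax":0,"ay":0,"az":0},
    {"tx":0,"ty":0,"tz":-25,"ax":0,"ay":0,"az":0},
    {"tx":0,"ty":0,"tz":0,"ax":0,"ay":0,"az":-8.2},
    {"tx":0,"ty":0,"tz":0,"ax":0,"ay":0,"az":-8.3},
    {"tx":0,"ty":0,"tz":0,"ax":0,"ay":0,"az":-8.3},
    {"tx":0,"ty":0,"tz":0,"ax":0,"ay":0,"az":-8.3},
    {"tx":0,"ty":0,"tz":0,"ax":0,"ay":0,"az":-8.3},
    {"tx":2,"ty":-30,"tz":0,"ax":0,"ay":0,"az":0},
    {"tx":2,"ty":-42,"tz":0,"ax":0,"ay":0,"az":0},
    {"tx":2,"ty":-42,"tz":0,"ax":0,"ay":0,"az":0},
    {"tx":2,"ty":-42,"tz":0,"ax":0,"ay":0,"az":0},
    {"tx":2,"ty":-42,"tz":0,"ax":0,"ay":0,"az":0},
    {"tx":2,"ty":-42,"tz":0,"ax":0,"ay":0,"az":0},
    {"tx":0,"ty":0,"tz":0,"ax":0,"ay":0,"az":0},
    {"tx":0,"ty":0,"tz":0,"ax":0,"ay":0,"az":0},
  ],
)

```text
time: 7.4
eef_pos: [0.5161, 0.1321, 0.2003]
orientation: [-0.001, -0.027, 1.0, 0.0]
wrist_force: [0.4, -0.3, -3.1]
opening: 0.179
grasp_force: 30.0
```

```bash
python3 - <<'E'
from m import *
to([.5195,-.0515,.2],183.5)
s=arm.get_state()
for n in ("wrist","top"):
    cm,p,d=grab(n); cv2.imwrite(f"pics/{n}3.png",p); np.savez(f"{n}3.npz",p=p,d=d)
    C=cloud(cm,d); hsv=cv2.cvtColor(p,cv2.COLOR_BGR2HSV)
    z=s["eef_pos"][2]-.0207+.014
    w=(abs(C[...,2]-z)<.012)&(C[...,2]>.1)
    print(n,w.sum(),z,np.nanmedian(C[w][:,2]))
    if n=="top": im1=p
    else: im0=p
cv2.imwrite("pics/both3.png",np.hstack([cv2.resize(im0,(400,300)),cv2.resize(im1,(400,300))]))
E
```

```text
t 7.4 pos [0.5161 0.1321 0.2003] F [ 0.4 -0.3 -3.1] shift mm [   6.6 -183.5    0.2] turn [ 0.03 -0.06 -0.38]
wrist 40636 0.19361284154499608 0.1938520062290428
top 1329 0.19361284154499608 0.19372751352802964
```

View pics/both3.png

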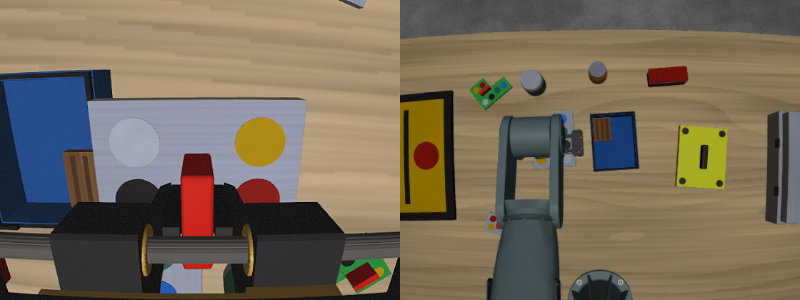

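```bash
python3 - <<'E'
from m import *
s=arm.get_state(); M=yaw(s); e=s["eef_pos"]
f=np.load("wrist3.npz");p,d=f["p"],f["d"]; cm=cam("wrist"); C=cloud(cm,d)
T=((C-e)@M)*1000
t=(T[...,2]>1)&(T[...,2]<20)&(T[...,0]>15)   # tray top ~ z tool 6.7
print("tool z of top",np.nanmedian(T[t][:,2]))
lo=[];hi=[];fr=[]
for x0 in range(20,52,4):
    b=t&(T[...,0]>=x0)&(T[...,0]<x0+4)&(abs(T[...,2]-np.nanmedian(T[t][:,2]))<3); lo.append(np.nanpercentile(T[b][:,1],.5)); hi.append(np.nanpercentile(T[b][:,1],99.5))
print("y lo",np.round(lo,1),"hi",np.round(hi,1))
for y0 in range(-56,56,14):
    b=t&(T[...,1]>=y0)&(T[...,1]<y0+14)&(abs(T[...,2]-np.nanmedian(T[t][:,2]))<3); fr.append(np.nanpercentile(T[b][:,0],99.5))
print("x front",np.round(fr,1))
# rib top
hsv=cv2.cvtColor(p,cv2.COLOR_BGR2HSV); r=(cv2.inRange(hsv,(0,150,60),(8,255,255))>0)&(abs(T[...,2]+30)<4)&(abs(T[...,1])<30); print("rib",np.nanpercentile(T[r],[1,50,99],axis=0).round(1))
# tub in the top view now
f=np.load("top3.npz");p,d=f["p"],f["d"]; cm=cam("top"); C=cloud(cm,d)
hb=((C[...,2]>.03)&(C[...,2]<.08)).astype(np.uint8); hb[:150]=0;hb[250:]=0;hb[:,:262]=0;hb[:,345:]=0
print("tub",rect(cm,blob(cv2.morphologyEx(hb,cv2.MORPH_CLOSE,np.ones((5,5)))),.06))
E
```

```text
tool z of top 6.51212286404323
y lo [-63.4 -62.9 -62.8 -62.9 -63.2 -63.  -63.1 -63.2] hi [60.9 60.9 61.  60.8 61.  60.6 60.5 60.6]
x front [58.2 58.1 58.4 58.5 58.6 58.6 58.4 58.5]
rib [[-24.8  -8.8 -31.6]
 [ 11.9  -1.1 -30.2]
 [ 27.5   6.5 -27.1]]
tub ((544.7269897460938, -50.01206970214844), (190.6427459716797, 147.7900390625), 3.4935789108276367)
```

Call:
move_arm(
  steps=[
    {"tx":1,"ty":-20,"tz":0,"ax":0,"ay":0,"az":-0.4},
    {"tx":1.4,"ty":-40,"tz":0,"ax":0,"ay":0,"az":0},
    {"tx":1.4,"ty":-40,"tz":0,"ax":0,"ay":0,"az":0},
    {"tx":1.4,"ty":-40,"tz":0,"ax":0,"ay":0,"az":0},
    {"tx":1.4,"ty":-30,"tz":0,"ax":0,"ay":0,"az":0},
    {"tx":0,"ty":-13.5,"tz":20,"ax":0,"ay":0,"az":0},
    {"tx":0,"ty":0,"tz":40,"ax":0,"ay":0,"az":0},
    {"tx":0,"ty":0,"tz":30,"ax":0,"ay":0,"az":0},
    {"tx":0,"ty":0,"tz":0,"ax":0,"ay":0,"az":0},
    {"tx":0,"ty":0,"tz":0,"ax":0,"ay":0,"az":0},
    {"tx":0,"ty":0,"tz":0,"ax":0,"ay":0,"az":0},
  ],
)

```text
time: 8.6
eef_pos: [0.5231, -0.0504, 0.1127]
orientation: [0.002, -0.033, 0.999, -0.001]
wrist_force: [0.2, 0.4, -2.5]
opening: 0.176
grasp_force: 30.0
```

```bash
python3 - <<'E'
from m import *
to([.5195,-.0515,.11],183.5)
s=arm.get_state(); M=yaw(s); e=s["eef_pos"]
cm,p,d=grab("wrist"); cv2.imwrite("pics/w4.png",p); C=cloud(cm,d); T=((C-e)@M)*1000
rim=(C[...,2]>.05)&(C[...,2]<.072)&(T[...,0]>30)
print(rim.sum(),np.nanpercentile(T[rim],[.5,50,99.5],axis=0).round(1))
for y0 in range(-70,70,20):
    b=rim&(T[...,1]>=y0)&(T[...,1]<y0+20); print(y0,b.sum(),np.nanpercentile(T[b][:,0],[1,50,99]).round(1) if b.any() else '')
b=rim&(T[...,0]<66)
for sg in (-1,1): 
    k=b&(T[...,1]*sg>0); print(k.sum(),np.nanpercentile(T[k][:,1],[1,50,99]).round(1) if k.any() else '')
E
```

```text
t 8.6 pos [ 0.5231 -0.0504  0.1127] F [ 0.2  0.4 -2.5] shift mm [ 3.6 -0.9  2.7] turn [-0.06  0.17  0.24]
5618 [[ 55.7 -74.8  43.1]
 [ 67.8  -2.1  51.5]
 [ 72.4  71.6  61.6]]
-70 813 [55.3 67.5 72.3]
-50 684 [64.3 68.5 72.5]
-30 658 [64.2 68.3 72.3]
-10 662 [64.1 68.2 72.2]
10 659 [64.1 68.3 72.2]
30 682 [64.3 68.4 72.2]
50 938 [55.7 66.1 71.7]
911 [-75.  -68.5  -1. ]
903 [ 1.5 63.1 71.6]
```

View pics/w4.png

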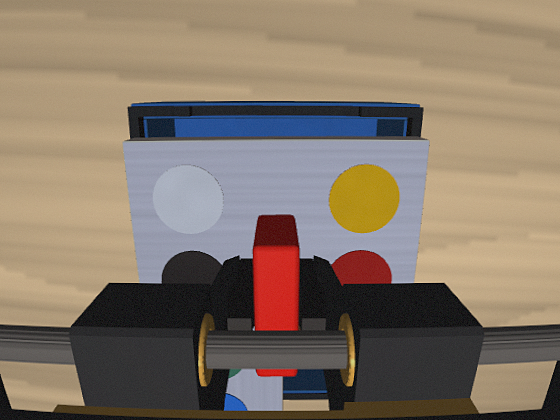

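The wrist picture shows the tray's front edge at row 140 and the tub's near rim at rows 103–138, with side gaps about even (130–423 against 125–428). The fit needs about 2 mm along +x and -0.7 mm along y.

Call:
move_arm(
  steps=[
    {"tx":2.2,"ty":-0.7,"tz":10,"ax":0,"ay":0,"az":0.2},
    {"tx":0,"ty":0,"tz":0,"ax":0,"ay":0,"az":0},
    {"tx":0,"ty":0,"tz":0,"ax":0,"ay":0,"az":0},
    {"tx":0,"ty":0,"tz":0,"ax":0,"ay":0,"az":0},
    {"tx":0,"ty":0,"tz":0,"ax":0,"ay":0,"az":0},
    {"tx":0,"ty":0,"tz":0,"ax":0,"ay":0,"az":0},
  ],
)

```text
time: 9.25
eef_pos: [0.5194, -0.0516, 0.1009]
orientation: [0.0, -0.03, 1.0, -0.0]
wrist_force: [0.0, -0.7, -3.0]
opening: 0.175
grasp_force: 30.0
```

```bash
python3 - <<'E'
from m import *
to([.5195,-.0515,.11],183.5)
s=arm.get_state(); M=yaw(s); e=s["eef_pos"]
cm,p,d=grab("wrist"); C=cloud(cm,d); T=((C-e)@M)*1000
rim=(C[...,2]>.052)&(C[...,2]<.072)&(T[...,0]>61)
for y0 in range(-50,50,20):
    b=rim&(T[...,1]>=y0)&(T[...,1]<y0+20); print("rim x",y0,np.nanpercentile(T[b][:,0],[1,99]).round(1))
b=rim; print("rim y",np.nanpercentile(T[b][:,1],[.5,99.5]).round(1))
t=(abs(T[...,2]-6.5)<4)&(T[...,0]>25)&(T[...,0]<61)
for y0 in range(-50,50,20):
    b=t&(T[...,1]>=y0)&(T[...,1]<y0+20); print("tray front",y0,np.nanpercentile(T[b][:,0],[99]).round(1),np.nanmedian(T[b][:,2]).round(1))
print("tray y",np.nanpercentile(T[t][:,1],[.5,99.5]).round(1))
E
```

```text
t 9.25 pos [ 0.5194 -0.0516  0.1009] F [ 0.  -0.7 -3. ] shift mm [-0.1  0.1 -9.1] turn [-0.01  0.02 -0.04]
rim x -50 [61.1 68.4]
rim x -30 [61.  68.2]
rim x -10 [61.  68.1]
rim x 10 [61.  68.2]
rim x 30 [61.1 68.6]
rim y [-73.8  72.1]
tray front -50 [58.1] 6.3
tray front -30 [58.4] 6.6
tray front -10 [58.5] 6.6
tray front 10 [58.5] 6.5
tray front 30 [58.4] 6.2
tray y [-63.   60.8]
```

Call:
move_arm(
  steps=[
    {"tx":-1,"ty":0,"tz":10,"ax":0,"ay":0,"az":0},
    {"tx":0,"ty":0,"tz":10,"ax":0,"ay":0,"az":0},
    {"tx":0,"ty":0,"tz":10,"ax":0,"ay":0,"az":0},
    {"tx":0,"ty":0,"tz":10,"ax":0,"ay":0,"az":0},
    {"tx":0,"ty":0,"tz":10,"ax":0,"ay":0,"az":0},
    {"tx":0,"ty":0,"tz":8,"ax":0,"ay":0,"az":0},
    {"tx":0,"ty":0,"tz":6,"ax":0,"ay":0,"az":0},
    {"tx":0,"ty":0,"tz":4,"ax":0,"ay":0,"az":0},
    {"tx":0,"ty":0,"tz":3,"ax":0,"ay":0,"az":0},
    {"tx":0,"ty":0,"tz":0,"ax":0,"ay":0,"az":0},
    {"tx":0,"ty":0,"tz":0,"ax":0,"ay":0,"az":0},
    {"tx":0,"ty":0,"tz":0,"ax":0,"ay":0,"az":0},
  ],
)

```text
time: 10.5
eef_pos: [0.5206, -0.0516, 0.0301]
orientation: [0.0, -0.03, 1.0, -0.0]
wrist_force: [0.7, -0.1, -2.7]
opening: 0.18
grasp_force: 30.0
```

Call:
move_arm(
  steps=[
    {"tx":0,"ty":0,"tz":2,"ax":0,"ay":0,"az":0},
    {"tx":0,"ty":0,"tz":2,"ax":0,"ay":0,"az":0},
    {"tx":0,"ty":0,"tz":0.3,"ax":0,"ay":0,"az":0},
    {"tx":0,"ty":0,"tz":0,"ax":0,"ay":0,"az":0},
    {"tx":0,"ty":0,"tz":0,"ax":0,"ay":0,"az":0},
  ],
)

```text
time: 11.0
eef_pos: [0.5205, -0.0516, 0.0257]
orientation: [0.0, -0.03, 1.0, -0.0]
wrist_force: [-0.1, 0.1, 0.9]
opening: 0.178
grasp_force: 30.0
```

Contact at the expected height. I'll release and rise, then re-measure from above.

Call:
move_arm(
  fingers=44,
  steps=[
    {"tx":0,"ty":0,"tz":0,"ax":0,"ay":0,"az":0},
    {"tx":0,"ty":0,"tz":0,"ax":0,"ay":0,"az":0},
    {"tx":0,"ty":0,"tz":0,"ax":0,"ay":0,"az":0},
    {"tx":0,"ty":0,"tz":0,"ax":0,"ay":0,"az":0},
    {"tx":0,"ty":0,"tz":0,"ax":0,"ay":0,"az":0},
    {"tx":0,"ty":0,"tz":-20,"ax":0,"ay":0,"az":0},
    {"tx":0,"ty":0,"tz":-40,"ax":0,"ay":0,"az":0},
    {"tx":0,"ty":0,"tz":-45,"ax":0,"ay":0,"az":0},
    {"tx":0,"ty":0,"tz":-45,"ax":0,"ay":0,"az":0},
    {"tx":0,"ty":0,"tz":-40,"ax":0,"ay":0,"az":0},
    {"tx":0,"ty":0,"tz":0,"ax":0,"ay":0,"az":0},
    {"tx":0,"ty":0,"tz":0,"ax":0,"ay":0,"az":0},
    {"tx":0,"ty":0,"tz":0,"ax":0,"ay":0,"az":0},
  ],
)

```text
time: 12.3
eef_pos: [0.5193, -0.0512, 0.2139]
orientation: [-0.001, -0.03, 1.0, 0.0]
wrist_force: [0.2, -1.1, 0.0]
opening: 0.499
grasp_force: 0.0
```

```bash
python3 - <<'E'
from m import *
to([.49,-.351,.2],175.35)
s=arm.get_state(); M=yaw(s); e=s["eef_pos"]
cm,p,d=grab("wrist"); cv2.imwrite("pics/w5.png",p); C=cloud(cm,d); hsv=cv2.cvtColor(p,cv2.COLOR_BGR2HSV)
th=np.radians(3.5); r=np.array([[np.cos(th),np.sin(th)],[-np.sin(th),np.cos(th)]]); U=(C[...,:2]-[.5447,-.050])@r.T*1000
grey=(hsv[...,1]<70)&(hsv[...,2]>90)
q=grey&(abs(C[...,2]-.019)<.008)&(abs(U[...,0])<90)&(abs(U[...,1])<75)
print("tray z",np.nanpercentile(C[q][:,2],[5,50,95]),"x",np.nanpercentile(U[q][:,0],[.5,99.5]),"y",np.nanpercentile(U[q][:,1],[.5,99.5]))
for x0,x1 in((-80,-50),(-50,-20),(10,40),(40,80)):
    b=q&(U[...,0]>x0)&(U[...,0]<x1); print("z",np.nanmedian(C[b][:,2]))
h=((C[...,2]>.053)&(C[...,2]<.073)&(abs(U[...,0])<105)&(abs(U[...,1])<85)).astype(np.uint8)
print("rim (tub frame)",[np.nanpercentile(U[h>0][:,i],[.5,99.5]).round(1) for i in(0,1)])
rd=(cv2.inRange(hsv,(0,150,60),(8,255,255))>0)&(C[...,2]>.047)&(C[...,2]<.065)&(abs(U[...,1])<30); print("rib",np.nanpercentile(U[rd],[2,98],axis=0).round(1),np.nanmedian(C[rd][:,2]))
E
```

```text
t 12.3 pos [ 0.5193 -0.0512  0.2139] F [ 0.2 -1.1  0. ] shift mm [  47.3 -297.5   13.7] turn [ 0.05 -0.14  8.11]
tray z [0.01773299 0.01902336 0.02024649] x [-82.17984578  81.68193247] y [-63.37851074  60.70629768]
z 0.019090818790648056
z 0.018974574144151324
z 0.01905645843641901
z 0.019083044604200794
rim (tub frame) [array([-93.6,  95.7]), array([-75.6,  73.4])]
rib [[-51.3  -8.2]
 [  0.3   6. ]] 0.05588332101905491
```

View pics/w5.png

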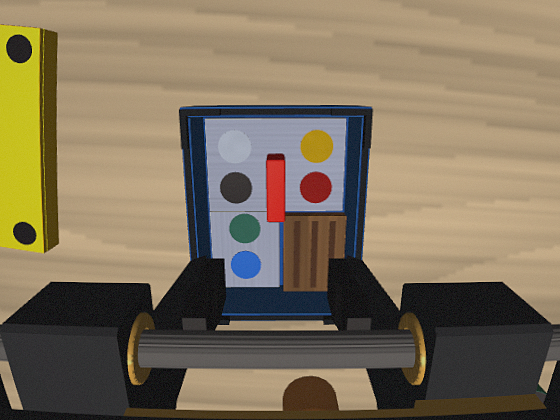

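The wrist picture shows the tray lying flat around the block: rib at (276,188), block at (315,250), tray top level at 19 mm everywhere, and centred within about 1.5 mm. Next is the lid.

Call:
move_arm(
  fingers=88,
  steps=[
    {"tx":5.8,"ty":-37,"tz":0,"ax":0,"ay":0,"az":0},
    {"tx":5.8,"ty":-37,"tz":0,"ax":0,"ay":0,"az":0},
    {"tx":5.8,"ty":-37,"tz":0,"ax":0,"ay":0,"az":0},
    {"tx":5.8,"ty":-37,"tz":0,"ax":0,"ay":0,"az":0},
    {"tx":5.8,"ty":-37,"tz":0,"ax":0,"ay":0,"az":0},
    {"tx":5.8,"ty":-37,"tz":0,"ax":0,"ay":0,"az":0},
    {"tx":5.8,"ty":-37,"tz":0,"ax":0,"ay":0,"az":0},
    {"tx":5.8,"ty":-38,"tz":0,"ax":0,"ay":0,"az":0},
    {"tx":0,"ty":0,"tz":0,"ax":0,"ay":0,"az":8.1},
    {"tx":0,"ty":0,"tz":0,"ax":0,"ay":0,"az":0},
    {"tx":0,"ty":0,"tz":0,"ax":0,"ay":0,"az":0},
    {"tx":0,"ty":0,"tz":0,"ax":0,"ay":0,"az":0},
  ],
)

```text
time: 13.55
eef_pos: [0.4918, -0.3497, 0.2146]
orientation: [-0.001, 0.039, 0.999, 0.001]
wrist_force: [-0.5, 0.9, -0.7]
opening: 1.0
grasp_force: 0.0
```

```bash
python3 - <<'E'
from m import *
cm,p,d=grab("wrist"); cv2.imwrite("pics/w6.png",p); C=cloud(cm,d); hsv=cv2.cvtColor(p,cv2.COLOR_BGR2HSV)
k=((hsv[...,2]<90)&(C[...,2]>.049)&(C[...,2]<.066)&(abs(C[...,0]-.4906)<.06)&(abs(C[...,1]+.351)<.03)).astype(np.uint8)
c=blob(k); print("bar",rect(cm,c,.058),np.nanmedian(C[k>0][:,2]))
pl=((abs(C[...,2]-.028)<.005)&(abs(C[...,0]-.49)<.13)&(abs(C[...,1]+.351)<.12)).astype(np.uint8)
pl=cv2.morphologyEx(pl,cv2.MORPH_CLOSE,np.ones((5,5))); print("plate",rect(cm,blob(pl),.028))
to([.4906,-.351,.031],175.35)
E
```

```text
bar ((491.3079833984375, -351.88299560546875), (19.281831741333008, 78.90789794921875), 85.48432922363281) 0.057780728261413616
plate ((492.28302001953125, -351.9595642089844), (168.1690673828125, 207.81727600097656), 85.30547332763672)
t 13.6 pos [ 0.492  -0.3497  0.2149] F [-0.2 -0.6 -0.1] shift mm [  1.2  -1.5 183.9] turn [ 0.04 -0.04  0.19]
```

Call:
move_arm(
  steps=[
    {"tx":0.9,"ty":-1.9,"tz":30,"ax":0,"ay":0,"az":0.2},
    {"tx":0,"ty":0,"tz":45,"ax":0,"ay":0,"az":0},
    {"tx":0,"ty":0,"tz":45,"ax":0,"ay":0,"az":0},
    {"tx":0,"ty":0,"tz":35,"ax":0,"ay":0,"az":0},
    {"tx":0,"ty":0,"tz":18,"ax":0,"ay":0,"az":0},
    {"tx":0,"ty":0,"tz":10,"ax":0,"ay":0,"az":0},
    {"tx":0,"ty":0,"tz":0,"ax":0,"ay":0,"az":0},
    {"tx":0,"ty":0,"tz":0,"ax":0,"ay":0,"az":0},
    {"tx":0,"ty":0,"tz":0,"ax":0,"ay":0,"az":0},
  ],
)

```text
time: 14.5
eef_pos: [0.4919, -0.3534, 0.0342]
orientation: [0.001, 0.042, 0.999, -0.001]
wrist_force: [-0.8, 0.6, 0.6]
opening: 0.992
grasp_force: 0.0
```

Call:
move_arm(
  fingers=8,
  steps=[
    {"tx":0,"ty":0,"tz":0,"ax":0,"ay":0,"az":0},
    {"tx":0,"ty":0,"tz":0,"ax":0,"ay":0,"az":0},
    {"tx":0,"ty":0,"tz":0,"ax":0,"ay":0,"az":0},
    {"tx":0,"ty":0,"tz":0,"ax":0,"ay":0,"az":0},
    {"tx":0,"ty":0,"tz":0,"ax":0,"ay":0,"az":0},
    {"tx":0,"ty":0,"tz":0,"ax":0,"ay":0,"az":0},
    {"tx":0,"ty":0,"tz":0,"ax":0,"ay":0,"az":0},
    {"tx":0,"ty":0,"tz":0,"ax":0,"ay":0,"az":0},
    {"tx":0,"ty":0,"tz":0,"ax":0,"ay":0,"az":0},
  ],
)

```text
time: 15.4
eef_pos: [0.4908, -0.3523, 0.0324]
orientation: [-0.0, 0.042, 0.999, 0.0]
wrist_force: [-0.0, 0.2, 0.5]
opening: 0.224
grasp_force: 30.0
```

```bash
python3 - <<'E'
from m import *
s=arm.get_state();to([.5450,-.0505,s["eef_pos"][2]+.15],183.5)
E
```

```text
t 15.4 pos [ 0.4908 -0.3523  0.0324] F [-0.   0.2  0.5] shift mm [ -28.5  305.4 -149.8] turn [ 0.03 -0.01 -8.34]
```

Call:
move_arm(
  steps=[
    {"tx":0,"ty":0,"tz":-20,"ax":0,"ay":0,"az":0},
    {"tx":0,"ty":0,"tz":-40,"ax":0,"ay":0,"az":0},
    {"tx":0,"ty":0,"tz":-40,"ax":0,"ay":0,"az":0},
    {"tx":0,"ty":0,"tz":-20,"ax":0,"ay":0,"az":0},
    {"tx":-3.5,"ty":25,"tz":0,"ax":0,"ay":0,"az":0},
    {"tx":-3.5,"ty":40,"tz":0,"ax":0,"ay":0,"az":0},
    {"tx":-3.5,"ty":40,"tz":0,"ax":0,"ay":0,"az":0},
    {"tx":-3.5,"ty":40,"tz":0,"ax":0,"ay":0,"az":0},
    {"tx":-3.5,"ty":40,"tz":0,"ax":0,"ay":0,"az":0},
    {"tx":-3.5,"ty":40,"tz":0,"ax":0,"ay":0,"az":0},
    {"tx":-3.5,"ty":40,"tz":0,"ax":0,"ay":0,"az":0},
    {"tx":-3.5,"ty":25,"tz":0,"ax":0,"ay":0,"az":0},
    {"tx":0,"ty":15,"tz":0,"ax":0,"ay":0,"az":0},
    {"tx":0,"ty":0,"tz":0,"ax":0,"ay":0,"az":-4.2},
    {"tx":0,"ty":0,"tz":0,"ax":0,"ay":0,"az":-4.1},
    {"tx":0,"ty":0,"tz":0,"ax":0,"ay":0,"az":0},
    {"tx":0,"ty":0,"tz":0,"ax":0,"ay":0,"az":0},
    {"tx":0,"ty":0,"tz":0,"ax":0,"ay":0,"az":0},
    {"tx":0,"ty":0,"tz":0,"ax":0,"ay":0,"az":0},
  ],
)

```text
time: 17.3
eef_pos: [0.5444, -0.0513, 0.1523]
orientation: [-0.0, -0.03, 1.0, 0.0]
wrist_force: [0.8, 0.5, -2.3]
opening: 0.223
grasp_force: 30.0
```

```bash
python3 - <<'E'
from m import *
to([.5447,-.0505,.0784],183.5)
s=arm.get_state(); M=yaw(s); e=s["eef_pos"]
cm,p,d=grab("wrist"); C=cloud(cm,d); T=((C-e)@M)*1000
b=(abs(T[...,2]-4.4)<5)&(T[...,0]>50)&(abs(T[...,1])<95); print("plate: front",np.nanpercentile(T[b][:,0],99.5),"y",np.nanpercentile(T[b][:,1],[.5,99.5]),"z",np.nanmedian(T[b][:,2]))
E
```

```text
t 17.3 pos [ 0.5444 -0.0513  0.1523] F [ 0.8  0.5 -2.3] shift mm [-0.4  0.8 73.9] turn [ 0.   -0.01 -0.12]
plate: front 102.3525852195135 y [-83.72348457  81.54137512] z 4.32051827468152
```

Call:
move_arm(
  steps=[
    {"tx":0,"ty":0.6,"tz":15,"ax":0,"ay":0,"az":0},
    {"tx":0,"ty":0,"tz":20,"ax":0,"ay":0,"az":0},
    {"tx":0,"ty":0,"tz":12,"ax":0,"ay":0,"az":0},
    {"tx":0,"ty":0,"tz":8,"ax":0,"ay":0,"az":0},
    {"tx":0,"ty":0,"tz":6,"ax":0,"ay":0,"az":0},
    {"tx":0,"ty":0,"tz":5,"ax":0,"ay":0,"az":0},
    {"tx":0,"ty":0,"tz":4,"ax":0,"ay":0,"az":0},
    {"tx":0,"ty":0,"tz":2,"ax":0,"ay":0,"az":0},
    {"tx":0,"ty":0,"tz":0,"ax":0,"ay":0,"az":0},
    {"tx":0,"ty":0,"tz":0,"ax":0,"ay":0,"az":0},
    {"tx":0,"ty":0,"tz":0,"ax":0,"ay":0,"az":0},
  ],
)

```text
time: 18.45
eef_pos: [0.5447, -0.0505, 0.0808]
orientation: [0.0, -0.03, 1.0, -0.0]
wrist_force: [0.3, -0.9, -2.0]
opening: 0.221
grasp_force: 30.0
```

Call:
move_arm(
  steps=[
    {"tx":0,"ty":0,"tz":1,"ax":0,"ay":0,"az":0},
    {"tx":0,"ty":0,"tz":1,"ax":0,"ay":0,"az":0},
    {"tx":0,"ty":0,"tz":0.4,"ax":0,"ay":0,"az":0},
    {"tx":0,"ty":0,"tz":0,"ax":0,"ay":0,"az":0},
    {"tx":0,"ty":0,"tz":0,"ax":0,"ay":0,"az":0},
  ],
)

```text
time: 18.95
eef_pos: [0.5445, -0.0505, 0.0783]
orientation: [0.0, -0.03, 1.0, -0.0]
wrist_force: [-1.9, 0.2, 1.6]
opening: 0.228
grasp_force: 30.0
```

Contact at the right height, so I'll release and rise.

Call:
move_arm(
  fingers=60,
  steps=[
    {"tx":0,"ty":0,"tz":0,"ax":0,"ay":0,"az":0},
    {"tx":0,"ty":0,"tz":0,"ax":0,"ay":0,"az":0},
    {"tx":0,"ty":0,"tz":0,"ax":0,"ay":0,"az":0},
    {"tx":0,"ty":0,"tz":0,"ax":0,"ay":0,"az":0},
    {"tx":0,"ty":0,"tz":0,"ax":0,"ay":0,"az":0},
    {"tx":0,"ty":0,"tz":0,"ax":0,"ay":0,"az":0},
    {"tx":0,"ty":0,"tz":-20,"ax":0,"ay":0,"az":0},
    {"tx":0,"ty":0,"tz":-40,"ax":0,"ay":0,"az":0},
    {"tx":0,"ty":0,"tz":-40,"ax":0,"ay":0,"az":0},
    {"tx":0,"ty":0,"tz":-30,"ax":0,"ay":0,"az":0},
    {"tx":0,"ty":0,"tz":0,"ax":0,"ay":0,"az":0},
    {"tx":0,"ty":0,"tz":0,"ax":0,"ay":0,"az":0},
    {"tx":0,"ty":0,"tz":0,"ax":0,"ay":0,"az":0},
  ],
)

```text
time: 20.25
eef_pos: [0.5435, -0.0502, 0.2064]
orientation: [-0.001, -0.03, 1.0, 0.0]
wrist_force: [0.3, -0.8, -0.7]
opening: 0.678
grasp_force: 0.0
```

```bash
cat > lid.py <<'E'
from m import *
def lid(show=None):
    s=arm.get_state(); M=yaw(s); e=s["eef_pos"]
    cm,p,d=grab("wrist"); C=cloud(cm,d); hsv=cv2.cvtColor(p,cv2.COLOR_BGR2HSV)
    y=cv2.inRange(hsv,(20,100,50),(36,255,255))>0
    y&=(abs(C[...,2]-.072)<.015)&(abs(C[...,0]-.5447)<.13)&(abs(C[...,1]+.05)<.11)
    m=(hsv[...,2]<80)&(abs(C[...,2]-.072)<.015)
    # plane fit over yellow plate
    Q=C[y]; A=np.c_[Q[:,:2]-[.545,-.05],np.ones(len(Q))]; k=np.linalg.lstsq(A,Q[:,2],rcond=None)[0]
    res=abs(A@k-Q[:,2])<.004; k=np.linalg.lstsq(A[res],Q[res,2],rcond=None)[0]
    t=np.radians(3.5); r=np.array([[np.cos(t),-np.sin(t)],[np.sin(t),np.cos(t)]])
    print("seen",y.sum(),"plate z centre",k[2].round(4))
    for i,c in enumerate([(85,65),(-85,65),(-85,-65),(85,-65)]):
        w=r@np.array(c)/1000; print("corner",i,"world",(w+[.545,-.0505]).round(4),"z",(k[:2]@(w+[0,-.0005])+k[2]).round(4))
    yy=cv2.morphologyEx((y|(m&(abs(C[...,0]-.545)<.11)&(abs(C[...,1]+.05)<.09))).astype(np.uint8),cv2.MORPH_CLOSE,np.ones((5,5)))
    print("lid rect",rect(cm,blob(yy),k[2]))
    if show: cv2.imwrite(show,p)
E
python3 - <<'E'
from lid import *
lid("pics/w7.png")
f=arm.grab_frame("top")
to([.545,-.0505,.2],183.5)
E
```

```text
seen 47820 plate z centre 0.074
corner 0 world [0.6259 0.0196] z 0.0741
corner 1 world [0.4562 0.0092] z 0.0739
corner 2 world [ 0.4641 -0.1206] z 0.0739
corner 3 world [ 0.6338 -0.1102] z 0.0741
lid rect ((545.4352416992188, -51.54374694824219), (206.85191345214844, 167.7562255859375), 3.395690679550171)
t 20.35 pos [ 0.5434 -0.0501  0.2061] F [-0.1 -0.3  0.1] shift mm [-1.6 -0.5  6.1] turn [ 0.07 -0.18 -0.04]
```

View pics/w7.png

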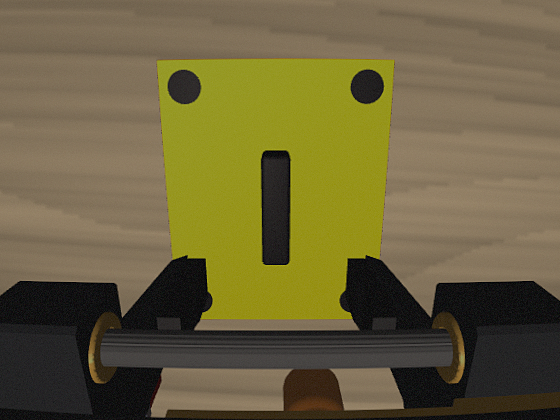

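The picture shows the lid flat on the tub with its marks at (184,87), (367,87), (205,300) and (348,300), and the plate level at 74 mm. I'll start pressing at corner 2.

Call:
move_arm(
  fingers=0,
  steps=[
    {"tx":20,"ty":-16,"tz":0,"ax":0,"ay":0,"az":0},
    {"tx":30,"ty":-24,"tz":0,"ax":0,"ay":0,"az":0},
    {"tx":33,"ty":-25.5,"tz":0,"ax":0,"ay":0,"az":0},
    {"tx":0,"ty":0,"tz":40,"ax":0,"ay":0,"az":0},
    {"tx":0,"ty":0,"tz":40,"ax":0,"ay":0,"az":0},
    {"tx":0,"ty":0,"tz":25,"ax":0,"ay":0,"az":0},
    {"tx":0,"ty":0,"tz":15,"ax":0,"ay":0,"az":0},
    {"tx":0,"ty":0,"tz":4,"ax":0,"ay":0,"az":0},
    {"tx":0,"ty":0,"tz":0,"ax":0,"ay":0,"az":0},
    {"tx":0,"ty":0,"tz":0,"ax":0,"ay":0,"az":0},
    {"tx":0,"ty":0,"tz":0,"ax":0,"ay":0,"az":0},
  ],
)

```text
time: 21.45
eef_pos: [0.4663, -0.1212, 0.085]
orientation: [0.001, -0.03, 1.0, -0.0]
wrist_force: [-0.2, -0.1, -0.1]
opening: 0.004
grasp_force: 0.0
```

Call:
move_arm(
  steps=[
    {"tx":0,"ty":0,"tz":3,"ax":0,"ay":0,"az":0},
    {"tx":0,"ty":0,"tz":3,"ax":0,"ay":0,"az":0},
    {"tx":0,"ty":0,"tz":2,"ax":0,"ay":0,"az":0},
    {"tx":0,"ty":0,"tz":2,"ax":0,"ay":0,"az":0},
    {"tx":0,"ty":0,"tz":2,"ax":0,"ay":0,"az":0},
    {"tx":0,"ty":0,"tz":2,"ax":0,"ay":0,"az":0},
    {"tx":0,"ty":0,"tz":1,"ax":0,"ay":0,"az":0},
    {"tx":0,"ty":0,"tz":0,"ax":0,"ay":0,"az":0},
    {"tx":0,"ty":0,"tz":0,"ax":0,"ay":0,"az":0},
  ],
)

```text
time: 22.35
eef_pos: [0.4655, -0.1211, 0.0699]
orientation: [-0.0, -0.03, 1.0, -0.0]
wrist_force: [-4.7, 1.1, 11.2]
opening: 0.007
grasp_force: 5.5
```

Call:
move_arm(
  steps=[
    {"tx":0,"ty":0,"tz":1.5,"ax":0,"ay":0,"az":0},
    {"tx":0,"ty":0,"tz":1.5,"ax":0,"ay":0,"az":0},
    {"tx":0,"ty":0,"tz":1,"ax":0,"ay":0,"az":0},
    {"tx":0,"ty":0,"tz":0.7,"ax":0,"ay":0,"az":0},
    {"tx":0,"ty":0,"tz":0,"ax":0,"ay":0,"az":0},
    {"tx":0,"ty":0,"tz":0,"ax":0,"ay":0,"az":0},
  ],
)

```text
time: 22.95
eef_pos: [0.4657, -0.1213, 0.0672]
orientation: [-0.0, -0.031, 1.0, -0.0]
wrist_force: [-13.8, 3.3, 33.5]
opening: 0.003
grasp_force: 16.4
```

Call:
move_arm(
  steps=[
    {"tx":0,"ty":0,"tz":-10,"ax":0,"ay":0,"az":0},
    {"tx":0,"ty":0,"tz":-40,"ax":0,"ay":0,"az":0},
    {"tx":0,"ty":0,"tz":-40,"ax":0,"ay":0,"az":0},
    {"tx":-28,"ty":22,"tz":-20,"ax":0,"ay":0,"az":0},
    {"tx":-28,"ty":22,"tz":-20,"ax":0,"ay":0,"az":0},
    {"tx":-28,"ty":21,"tz":0,"ax":0,"ay":0,"az":0},
    {"tx":0,"ty":0,"tz":0,"ax":0,"ay":0,"az":0},
    {"tx":0,"ty":0,"tz":0,"ax":0,"ay":0,"az":0},
    {"tx":0,"ty":0,"tz":0,"ax":0,"ay":0,"az":0},
  ],
)

```text
time: 23.85
eef_pos: [0.5445, -0.0512, 0.1935]
orientation: [-0.001, -0.03, 1.0, 0.0]
wrist_force: [-0.2, 0.5, -0.5]
opening: 0.004
grasp_force: 0.0
```

```bash
python3 - <<'E'
from lid import *
lid(); to([.545,-.051,.085],183.5)
E
```

```text
seen 45971 plate z centre 0.074
corner 0 world [0.6259 0.0196] z 0.0741
corner 1 world [0.4562 0.0092] z 0.0739
corner 2 world [ 0.4641 -0.1206] z 0.0739
corner 3 world [ 0.6338 -0.1102] z 0.0741
lid rect ((526.1402587890625, -52.81023406982422), (168.02304077148438, 167.8049774169922), 3.547030448913574)
t 23.9 pos [ 0.5445 -0.0514  0.1937] F [-0.2 -0.2  0.3] shift mm [ -0.7   0.3 108.7] turn [ 0.02 -0.09 -0.08]
```

Pressing corner 2 reached its hard stop (TCP 67 mm, 33 N). The lid then rocked back onto the three raised corners, as expected. Next is corner 1.

Call:
move_arm(
  steps=[
    {"tx":20,"ty":16,"tz":0,"ax":0,"ay":0,"az":0},
    {"tx":32,"ty":25,"tz":0,"ax":0,"ay":0,"az":0},
    {"tx":33,"ty":24,"tz":0,"ax":0,"ay":0,"az":0},
    {"tx":0,"ty":0,"tz":40,"ax":0,"ay":0,"az":0},
    {"tx":0,"ty":0,"tz":40,"ax":0,"ay":0,"az":0},
    {"tx":0,"ty":0,"tz":20,"ax":0,"ay":0,"az":0},
    {"tx":0,"ty":0,"tz":10,"ax":0,"ay":0,"az":0},
    {"tx":0,"ty":0,"tz":2,"ax":0,"ay":0,"az":0},
    {"tx":0,"ty":0,"tz":2,"ax":0,"ay":0,"az":0},
    {"tx":0,"ty":0,"tz":2,"ax":0,"ay":0,"az":0},
    {"tx":0,"ty":0,"tz":2,"ax":0,"ay":0,"az":0},
    {"tx":0,"ty":0,"tz":2,"ax":0,"ay":0,"az":0},
    {"tx":0,"ty":0,"tz":2,"ax":0,"ay":0,"az":0},
    {"tx":0,"ty":0,"tz":2,"ax":0,"ay":0,"az":0},
    {"tx":0,"ty":0,"tz":2,"ax":0,"ay":0,"az":0},
    {"tx":0,"ty":0,"tz":0,"ax":0,"ay":0,"az":0},
    {"tx":0,"ty":0,"tz":0,"ax":0,"ay":0,"az":0},
  ],
)

```text
time: 25.6
eef_pos: [0.457, 0.0088, 0.0691]
orientation: [0.0, -0.03, 1.0, -0.0]
wrist_force: [-2.1, 0.8, 6.6]
opening: 0.005
grasp_force: 3.6
```

Call:
move_arm(
  steps=[
    {"tx":0,"ty":0,"tz":1.5,"ax":0,"ay":0,"az":0},
    {"tx":0,"ty":0,"tz":1.5,"ax":0,"ay":0,"az":0},
    {"tx":0,"ty":0,"tz":1,"ax":0,"ay":0,"az":0},
    {"tx":0,"ty":0,"tz":0.5,"ax":0,"ay":0,"az":0},
    {"tx":0,"ty":0,"tz":0,"ax":0,"ay":0,"az":0},
    {"tx":0,"ty":0,"tz":0,"ax":0,"ay":0,"az":0},
  ],
)

```text
time: 26.2
eef_pos: [0.4572, 0.0088, 0.0667]
orientation: [0.0, -0.031, 1.0, -0.0]
wrist_force: [-13.5, 0.9, 33.0]
opening: 0.005
grasp_force: 17.2
```

Call:
move_arm(
  steps=[
    {"tx":0,"ty":0,"tz":-15,"ax":0,"ay":0,"az":0},
    {"tx":0,"ty":0,"tz":-30,"ax":0,"ay":0,"az":0},
    {"tx":-30,"ty":0,"tz":0,"ax":0,"ay":0,"az":0},
    {"tx":-40,"ty":0,"tz":0,"ax":0,"ay":0,"az":0},
    {"tx":-40,"ty":0,"tz":0,"ax":0,"ay":0,"az":0},
    {"tx":-40,"ty":0,"tz":0,"ax":0,"ay":0,"az":0},
    {"tx":-20,"ty":0,"tz":0,"ax":0,"ay":0,"az":0},
    {"tx":0,"ty":0,"tz":20,"ax":0,"ay":0,"az":0},
    {"tx":0,"ty":0,"tz":10,"ax":0,"ay":0,"az":0},
    {"tx":0,"ty":0,"tz":2,"ax":0,"ay":0,"az":0},
    {"tx":0,"ty":0,"tz":2,"ax":0,"ay":0,"az":0},
    {"tx":0,"ty":0,"tz":2,"ax":0,"ay":0,"az":0},
    {"tx":0,"ty":0,"tz":2,"ax":0,"ay":0,"az":0},
    {"tx":0,"ty":0,"tz":2,"ax":0,"ay":0,"az":0},
    {"tx":0,"ty":0,"tz":2,"ax":0,"ay":0,"az":0},
    {"tx":0,"ty":0,"tz":1,"ax":0,"ay":0,"az":0},
    {"tx":0,"ty":0,"tz":0,"ax":0,"ay":0,"az":0},
    {"tx":0,"ty":0,"tz":0,"ax":0,"ay":0,"az":0},
  ],
)

```text
time: 28.0
eef_pos: [0.626, 0.0196, 0.0678]
orientation: [-0.0, -0.03, 1.0, 0.0]
wrist_force: [-6.0, 3.1, 9.1]
opening: 0.005
grasp_force: 4.9
```

Call:
move_arm(
  steps=[
    {"tx":0,"ty":0,"tz":1.5,"ax":0,"ay":0,"az":0},
    {"tx":0,"ty":0,"tz":1.5,"ax":0,"ay":0,"az":0},
    {"tx":0,"ty":0,"tz":0.5,"ax":0,"ay":0,"az":0},
    {"tx":0,"ty":0,"tz":0,"ax":0,"ay":0,"az":0},
    {"tx":0,"ty":0,"tz":0,"ax":0,"ay":0,"az":0},
  ],
)

```text
time: 28.5
eef_pos: [0.6263, 0.0196, 0.0672]
orientation: [0.0, -0.03, 1.0, -0.0]
wrist_force: [-14.2, 2.4, 28.5]
opening: 0.004
grasp_force: 14.4
```

Call:
move_arm(
  steps=[
    {"tx":0,"ty":0,"tz":-20,"ax":0,"ay":0,"az":0},
    {"tx":0,"ty":0,"tz":-40,"ax":0,"ay":0,"az":0},
    {"tx":0,"ty":-25,"tz":0,"ax":0,"ay":0,"az":0},
    {"tx":0,"ty":-40,"tz":0,"ax":0,"ay":0,"az":0},
    {"tx":0,"ty":-40,"tz":0,"ax":0,"ay":0,"az":0},
    {"tx":0,"ty":-25,"tz":0,"ax":0,"ay":0,"az":0},
    {"tx":0,"ty":0,"tz":30,"ax":0,"ay":0,"az":0},
    {"tx":0,"ty":0,"tz":15,"ax":0,"ay":0,"az":0},
    {"tx":0,"ty":0,"tz":2,"ax":0,"ay":0,"az":0},
    {"tx":0,"ty":0,"tz":2,"ax":0,"ay":0,"az":0},
    {"tx":0,"ty":0,"tz":2,"ax":0,"ay":0,"az":0},
    {"tx":0,"ty":0,"tz":2,"ax":0,"ay":0,"az":0},
    {"tx":0,"ty":0,"tz":2,"ax":0,"ay":0,"az":0},
    {"tx":0,"ty":0,"tz":2,"ax":0,"ay":0,"az":0},
    {"tx":0,"ty":0,"tz":1.5,"ax":0,"ay":0,"az":0},
    {"tx":0,"ty":0,"tz":0,"ax":0,"ay":0,"az":0},
    {"tx":0,"ty":0,"tz":0,"ax":0,"ay":0,"az":0},
  ],
)

```text
time: 30.2
eef_pos: [0.6342, -0.1101, 0.0665]
orientation: [-0.0, -0.031, 1.0, -0.0]
wrist_force: [-7.8, -0.4, 12.4]
opening: 0.005
grasp_force: 6.3
```

Call:
move_arm(
  steps=[
    {"tx":0,"ty":0,"tz":1.5,"ax":0,"ay":0,"az":0},
    {"tx":0,"ty":0,"tz":1,"ax":0,"ay":0,"az":0},
    {"tx":0,"ty":0,"tz":0,"ax":0,"ay":0,"az":0},
    {"tx":0,"ty":0,"tz":0,"ax":0,"ay":0,"az":0},
  ],
)

```text
time: 30.6
eef_pos: [0.6342, -0.1101, 0.0663]
orientation: [-0.0, -0.031, 1.0, -0.0]
wrist_force: [-15.7, 2.0, 28.9]
opening: 0.006
grasp_force: 14.1
```

Call:
move_arm(
  steps=[
    {"tx":0,"ty":0,"tz":-20,"ax":0,"ay":0,"az":0},
    {"tx":0,"ty":0,"tz":-40,"ax":0,"ay":0,"az":0},
    {"tx":0,"ty":0,"tz":-40,"ax":0,"ay":0,"az":0},
    {"tx":0,"ty":0,"tz":-30,"ax":0,"ay":0,"az":0},
    {"tx":28,"ty":22,"tz":0,"ax":0,"ay":0,"az":0},
    {"tx":29,"ty":22,"tz":0,"ax":0,"ay":0,"az":0},
    {"tx":28,"ty":21,"tz":0,"ax":0,"ay":0,"az":0},
    {"tx":0,"ty":0,"tz":0,"ax":0,"ay":0,"az":0},
    {"tx":0,"ty":0,"tz":0,"ax":0,"ay":0,"az":0},
    {"tx":0,"ty":0,"tz":0,"ax":0,"ay":0,"az":0},
    {"tx":0,"ty":0,"tz":0,"ax":0,"ay":0,"az":0},
  ],
)

```text
time: 31.7
eef_pos: [0.5465, -0.0514, 0.1917]
orientation: [0.0, -0.03, 1.0, -0.0]
wrist_force: [0.3, 1.1, -0.1]
opening: 0.007
grasp_force: 0.0
```

```bash
python3 - <<'E'
from lid import *
lid("pics/w8.png"); to([.545,-.051,.085],183.5)
E
```

```text
seen 45762 plate z centre 0.0662
corner 0 world [0.6259 0.0196] z 0.0663
corner 1 world [0.4562 0.0092] z 0.0662
corner 2 world [ 0.4641 -0.1206] z 0.0662
corner 3 world [ 0.6338 -0.1102] z 0.0663
lid rect ((528.5214233398438, -52.013153076171875), (174.2726287841797, 167.8206024169922), 3.572446584701538)
t 31.75 pos [ 0.5463 -0.0514  0.1914] F [-0.4  0.7  0.9] shift mm [  1.3   0.5 106.4] turn [-0.01  0.03 -0.06]
```

The plate is level at 66 mm at all four corners and the arm is clear, so I'm handing in.

```bash
python3 -c "
from plant import arm
print(arm.hand_in())"
```

```text
the job is handed in; nothing more can be done
None
```

The job is handed in at about 32 s of the 72 s allowed, with no verdict returned: the tray lies flat in the tub, all four corners of the lid measured 66 mm (fully home), and I never touched the jar, can or red tin.

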